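Hold a book spine-first against the sprung stop of a repair jig

ROBOT

A 6-joint arm with a two-finger parallel gripper is mounted at the origin on a cart in front of the work surface, level with it; the furniture and walls round the work are solid. World frame = base frame: x ahead of the robot, y to its left, z up, the work surface at z = 0. Lengths are in mm, angles in rad, forces in N, time in s.
With the tool pointing down it reaches from about 325 to 775 mm from the base axis. Payload 9.3 kg.
Tool frame: the origin (TCP) lies midway between the tips of the shut fingers; the grasp point (between the pads) lies bot.grip_point_offset behind it (bot.grip_point_offset is the distance from the TCP to the grasp point, in mm); z points along the fingers, y is the line along which they close (so a half turn about z gives the same grasp; the last joint's range is limited). The gripper opens to 85 mm and grips with 20 to 120 N. Pads are 22 mm wide; open, the fingers measure 114 mm over their backs; the gripper's body (76 mm by 85 mm) begins 54 mm behind the grasp point. The pads swing forward as they close: fully open they stand 13 mm farther back than shut.
Start: joints at [1.006, 0.259, 0.021, 1.334, 0, 1.418], TCP at [220.144, 504.017, 231.279] pointing down, gripper open.
Joint ranges: [-3.04, 3.04], [-0.91, 1.82], [-1.04, 1.36], [-1.92, 1.95], [-1.52, 1.45], [-3.14, 3.14]. Speed limits (rad/s): [2.22, 2.22, 2.79, 3.14, 3.14, 3.14].

INTERFACE

Orientations are given as a rotation vector (axis times angle).
In Python, from rig import bot gives the robot as it stands. The module is installed in compiled form; this text tells all that it offers.
- The arm moves only by the shell command python3 -m pendant 'ROWS' [FORCE]. ROWS is a JSON object whose one key "rows" holds a list that holds one entry, the list of rows, each a list of 7 numbers: the opening, from 0 (shut) to 1 (fully open), then the shift along the tool's x, y, z in mm, then the turn, a rotation vector about the tool's x, y, z in rad. In form: {"rows": [[[fingers, tx, ty, tz, ax, ay, az], ...]]}. A call has 1 to 8 rows; each row is the pose to reach, as a shift and turn from the pose commanded when the call began, along the tool's axes at that moment; what a row does not reach only later rows make up. A row lasts 1/8 s, in which the tool goes at most 62.5 mm and 10.7 degrees, less where a joint would pass 70% of its speed; a pose out of reach is approached as far as the arm can. A call with a gripper value outside its range is refused whole. The fingers move at their own pace and stop on an object; FORCE is the grip in N (left out, the last holds). Time passes only in rows, so rows that repeat a pose let the fingers close. It gives the time, the measured TCP pose, the force, the opening and the grip force at its end, in the units of the state.
- bot.get_obs(): the state, without advancing time (a new reading comes with each control period).
- bot.grab_frame(name): name is "scene" or "top"; returns a dict with "frame" (400x640x3 uint8, red, green, blue), "fov_y" (degrees; the focal length in pixels is half the picture's height over the tangent of half this angle, whatever the lens; pixels are square), "cx", "cy" (the principal point, pixels), "T" (4x4, takes a point from camera to world coordinates). Camera axes: x right, y down, z forward; pixel columns grow to the right and rows downward; lengths in mm; the calibration is good to about 2 mm. A picture is of the moment at which its call begins. There is no depth.
- bot.hand_in(): hands the job in; it is judged then, once.
The state is a dict: "t": time; "joints": joint angles; "joint_velocities": joint speeds; "effort": joint torques, N m; "position": TCP position; "tool_rot": TCP orientation; "wrist_force": force on the tool from outside, world axes, zero at the start; "moment": the same for the moment, N m; "opening": opening from 0.0 (shut) to 1.0 (fully open); "gripper_force": force on a finger pad.
Only numpy, scipy, OpenCV 4.12 (cv2) and the standard library are available. Lean on these libraries where they do the work, as an engineer would, in place of code of your own. Each camera call takes 0.05 s, during which the arm holds its last target. There are 200 camera calls.

TASK

The small book on the repair jig has to be clamped: slide it flat along the board, squarely between the guide rails and under the clamp bar, until its spine meets the sprung stop bar, and press on so that the bar's pointers stand between the two marks on the rails. Never push the bar well past the marks, keep your fingers off the jig itself while you hold, and leave the things round about alone. Keep the push steady for a good three seconds and finish while still holding the book there, so that a colleague can tighten the clamp screws.

Things in the scene. Friction and masses are not known exactly. Their poses are not given: they have to be found in the camera images.
- jig: Wooden book-repair jig fixed to the worktop, place and angle vary. Origin: centre of its board's underside, z = 0. Its x axis is the way the book is pushed, z up. Board 340 (x) by 260 (y) by 12 mm: the book slides 12 mm above the worktop. Guide rails run from x = 35 to 168 mm, inner faces at y = -94 and +94 mm, tops at z = 38 mm. Back block behind the stop bar from x = 155 mm.
- stop_bar (a joint): Travel in m of the aluminium stop bar (180 mm along jig y, 12 mm thick, z = 14 to 36 mm, behind the clamp bar) along jig x: 0 at rest, 0.024 at most. Springs push it back with 3 N at rest and 0.5 N more per mm: 5.5 N and 11.5 N at the marks (5 and 17 mm), 8.5 N midway. 20 mm is too far. Sliding friction of the book adds 1 to 2 N at the fingers.
- stop_face (a point): Middle of the stop bar's near face, 25 mm above the worktop; it moves with the bar. At rest it lies at jig x = 115 mm, y = 0. Same axes as the jig.
- book: Small hardback, pale grey cover with a round dark picture, 178x112x18 mm, about 0.23 kg, loose and flat on the front of the board, a little askew and off the middle. Origin: centre of its underside. x runs along its 178 mm length (across the lane), z up; -y side: spine, 56 mm from the origin, facing the stop bar; +y side: fore-edge, 54 mm from the origin, where it is pushed.
- book_push_edge (a point): Middle of the book's fore-edge (the long side away from the stop bar), 9 mm above the book's underside; same axes as the book. Push here, with both fingertips spread or with shut fingers at the middle.
- book_spine (a point): Middle of the book's spine, 9 mm above the book's underside; same axes as the book.
- date_stamp: Upright black date stamp 42x62x98 mm, left of the jig; a bystander. Origin: centre of the underside.
- clip_tin: Round grey tin of clips, 72 mm across, 26 mm high, right of the jig; a bystander. Origin: centre of the underside.
- eraser: Eraser 23x58x13 mm, right of the jig; a bystander. Origin: centre of the underside.
- lane_mouth (a point): Middle of the lane's mouth on the board's top (jig x = -15, y = 0, z = 12 mm). Here the rails' flared ends begin, their inner faces 112 mm either side of the middle; they narrow to 94 mm at jig x = 35 mm. Same axes as the jig.
- clamp_bar (a point): Middle of the underside of the steel clamp bar that crosses the lane (jig x = 90, y = 0, z = 44 mm). The bar is 30 mm wide along jig x, 14 mm thick; its screw knobs reach to 76 mm above the worktop, the rubber screw pads down to 37 mm (7 mm above the book's top).
- gauge (a point): On the rail top at jig y = +100 mm, midway between the two short raised black marks, which stand at jig x = 126 and 138 mm (the other rail has the same). A pointer on each end of the stop bar stands at jig x = 121 mm at rest, so it is between the marks when the bar is pressed in by 5 to 17 mm.
There are look-alikes about, which are no part of the job. What is shaped like the book but red is not meant.

How it is judged (in metres and radians):
On the way, in this order (a step that is already met when the one before it is completed fails the run):
1. the book lies flat and square between the rails, its spine under the clamp bar (x of book in the frame of jig above 0.03 m and y of book in the frame of jig between -0.012 and 0.012 m and angle between the y axis of book and the x axis of jig, either way round below 0.06 rad and z of book in the frame of jig below 0.016 m and angle between book's own z axis and vertical below 0.05 rad), for 0.1 s.
2. the spine presses the stop bar in so far that the pointers stand between the marks, steadily for two seconds, pushed by the fingers alone (value of joint stop_bar between 0.005 and 0.017 m and velocity of joint stop_bar between -0.004 and 0.004 m/s and distance between book_spine and stop_face below 0.014 m and x of book_spine in the frame of stop_face above -0.004 m and contact force between the fingers and book above 4 N and contact force between the fingers and jig below 0.5 N and y of book in the frame of jig between -0.012 and 0.012 m and angle between the y axis of book and the x axis of jig, either way round below 0.06 rad and z of book in the frame of jig below 0.016 m and angle between book's own z axis and vertical below 0.05 rad), for 2 s.
At the end, for the whole second after the job is handed in: Book flat (0.05 rad), square to the jig within 0.06 rad, within 12 mm of the middle, spine on the stop bar, which is pressed in 5 to 17 mm (5.5 to 11.5 N) and still (4 mm/s); fingers push the book with over 4 N and do not touch the jig. The program finishes while holding this push (all of step 2); the arm keeps its last pose, push and grip.
It fails at once if the stop bar is driven well past the marks (value of joint stop_bar above 0.02 m).
It fails at once if the date stamp is shifted by more than 20 mm (distance of date_stamp from where it was at the start of the episode above 0.02 m).
It fails at once if the clip tin is shifted by more than 20 mm (distance of clip_tin from where it was at the start of the episode above 0.02 m).
It fails at once if the eraser is shifted by more than 20 mm (distance of eraser from where it was at the start of the episode above 0.02 m).
It also fails if it takes over 58 s, if anything falls off the work surface, if the arm or the gripper's body presses on something with over 40 N, if the wrist force passes 120 N, or if a joint passes its speed limit or range.

## Working session

There is one attempt and no reset: what is moved stays moved. The work goes in short steps, Python scripts to look and compute and a shell command to move; the robot and the scene stay as the last step left them, time stands still between calls to the robot, and variables do not carry over. Pictures are saved under pics/ and viewed, at most 10 in all, crops included, and the job is handed in when it is done.

```bash
mkdir -p pics; cat > h.py <<'E'
import numpy as np, cv2
from rig import bot
from scipy.spatial.transform import Rotation as R
def grab(n,f):
    d=bot.grab_frame(n); cv2.imwrite(f'pics/{f}.png',d['frame'][:,:,::-1]); np.savez(f'pics/{f}.npz',T=d['T'],k=[d['fov_y'],d['cx'],d['cy']]); return d
def p2w(f,uv,z):
    d=np.load(f'pics/{f}.npz'); T=d['T']; fo,cx,cy=d['k']; F=200/np.tan(np.radians(fo)/2)
    out=[]
    for u,v in uv:
        r=T[:3,:3]@np.array([(u-cx)/F,(v-cy)/F,1]); out.append(T[:3,3]+r*(z-T[2,3])/r[2])
    return np.array(out)
def w2p(f,P):
    d=np.load(f'pics/{f}.npz'); T=d['T']; fo,cx,cy=d['k']; F=200/np.tan(np.radians(fo)/2)
    q=(np.atleast_2d(P)-T[:3,3])@T[:3,:3]; return np.c_[q[:,0]/q[:,2]*F+cx,q[:,1]/q[:,2]*F+cy]
E
python3 - <<'E'
from h import *
for n in('top','scene'):
    d=grab(n,n+'0'); print(n,d['fov_y'],d['cx'],d['cy'],d['T'].round(3).tolist())
print(bot.get_obs(),bot.grip_point_offset)
E
```

```text
top 55.227955721361546 325.69531280761515 202.03005242868383 [[0.02, -0.979, 0.202, 262.145], [-1.0, -0.02, 0.003, 38.637], [0.001, -0.202, -0.979, 1383.532], [0.0, 0.0, 0.0, 1.0]]
scene 44.98218531755121 323.926287368843 197.41055238240955 [[-0.846, -0.32, 0.426, -186.136], [-0.533, 0.516, -0.671, 1157.685], [-0.005, -0.795, -0.607, 1084.249], [0.0, 0.0, 0.0, 1.0]]
{'t': 0.1, 'joints': array([ 1.00640647e+00,  2.59172958e-01,  2.08565854e-02,  1.33371047e+00,
       -2.34329013e-05,  1.41821286e+00]), 'joint_velocities': array([ 6.34123546e-05, -8.67872838e-04,  6.30710166e-04, -8.90326081e-04,
       -1.16491947e-03,  3.58547265e-04]), 'effort': array([ 5.43085946e-03, -5.56689978e+01,  3.45074344e+01,  1.15703608e-02,
       -9.58669875e-05, -7.28111928e-06]), 'position': array([220.01620019, 503.8098856 , 230.71393997]), 'tool_rot': array([-6.42218987e-01, -3.07483028e+00,  1.82268320e-03]), 'wrist_force': array([0.77788695, 0.76379263, 0.66931054]), 'moment': array([0.02103105, 0.01165197, 0.01975211]), 'gripper_force': 0.0, 'opening': 1.0050788051919255} 18.700000000000003
```

View pics/top0.png

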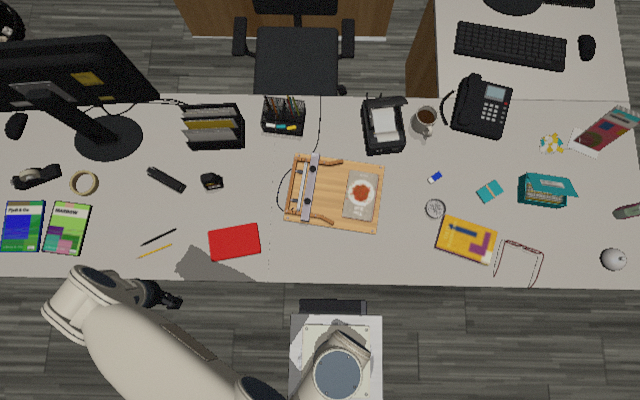

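View pics/scene0.png

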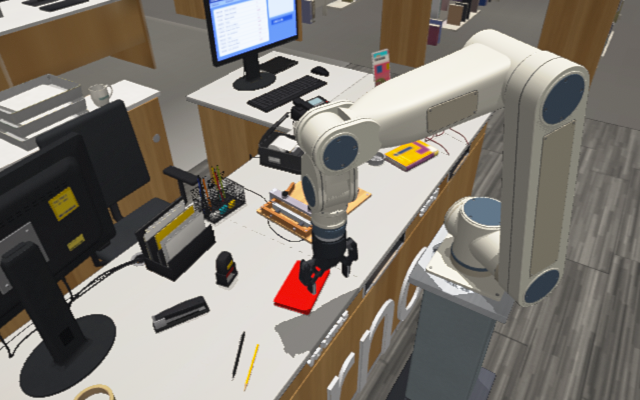

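Candidates for the book are the pale grey one with the round picture on the jig at (361,195), the red one at (234,242), the yellow one at (467,240), and green ones at (23,226) and (68,228). By the description I choose the one at (361,195). I'll check it in a close crop.

```bash
python3 - <<'E'
import cv2
i=cv2.imread('pics/top0.png')[145:243,270:400]
cv2.imwrite('pics/crop0.png',cv2.resize(i,None,fx=6,fy=6,interpolation=cv2.INTER_CUBIC))
E
```

```text
(no output)
```

View pics/crop0.png

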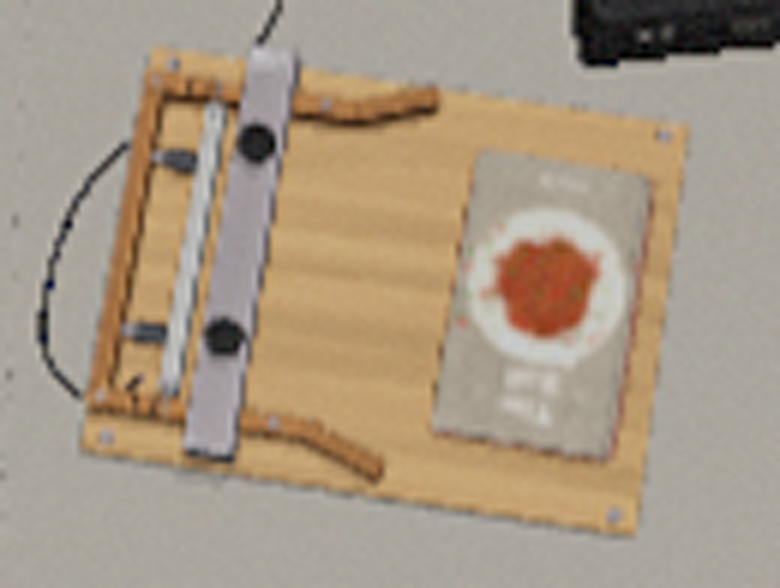

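The crop shows the grey book with the round picture on the front of the board (corners at about (476,150), (652,178), (610,460), (433,432)). The board corners are at (150,48), (688,125), (633,533), (82,452). The stop bar lies to the left, so the push direction is image-left. Next I fit the poses.

```bash
cat > fit.py <<'E'
from h import *
def fit(P,M):
    # P world xy, M model xy -> x,y,ang
    c,m=P.mean(0),M.mean(0); H=(M-m).T@(P-c); a=np.arctan2(H[0,1]-H[1,0],H[0,0]+H[1,1])
    r=np.array([[np.cos(a),-np.sin(a)],[np.sin(a),np.cos(a)]]); t=c-r@m
    return t,a,np.linalg.norm((M@r.T+t)-P,axis=1)
E
python3 - <<'E'
from fit import *
c=lambda L:[(270+(u+.5)/6-.5,145+(v+.5)/6-.5) for u,v in L]
J=p2w('top0',c([(150,48),(688,125),(633,533),(82,452)]),12)[:,:2]
t,a,e=fit(J,np.array([[170,-130],[-170,-130],[-170,130],[170,130.]]));print('jig',t,a,np.degrees(a),e)
B=p2w('top0',c([(476,150),(652,178),(610,460),(433,432)]),30)[:,:2]
# spine -y toward stop; book x = jig y? book y=-jigx => book x = +/-; z up: x=y×z => (-jx)x(z)= jy
tb,ab,eb=fit(B,np.array([[-89,-56],[-89,54],[89,54],[89,-56.]]));print('book',tb,ab,eb)
r=np.array([[np.cos(a),-np.sin(a)],[np.sin(a),np.cos(a)]])
print('book in jig',(tb-t)@r,'askew',np.degrees(ab-a-np.pi/2))
print('lens', J,B)
# overlay
img=cv2.imread('pics/top0.png')[145:243,270:400];img=cv2.resize(img,None,fx=6,fy=6,interpolation=cv2.INTER_CUBIC)
def dr(P,z,t,a,col):
    r=np.array([[np.cos(a),-np.sin(a)],[np.sin(a),np.cos(a)]])
    q=w2p('top0',np.c_[np.array(P)@r.T+t,np.full(len(P),z)]);q=((q-[270,145]+.5)*6-.5)
    cv2.polylines(img,[q.round().astype(int)],True,col,1)
dr([[170,-130],[-170,-130],[-170,130],[170,130.]],12,t,a,(0,0,255))
for s in(-1,1):
    dr([[35,s*94],[168,s*94]],38,t,a,(255,0,0)); dr([[-15,s*112],[35,s*94]],38,t,a,(255,0,0)); dr([[126,s*100],[138,s*100]],38,t,a,(0,255,0))
dr([[115,-90],[127,-90],[127,90],[115,90]],36,t,a,(0,0,255))
dr([[75,-120],[105,-120],[105,120],[75,120]],58,t,a,(0,255,255))
dr([[-89,-56],[-89,54],[89,54],[89,-56.]],30,tb,ab,(255,0,255))
cv2.imwrite('pics/ov0.png',img)
E
```

```text
jig [582.0954451   11.95130052] 1.4422959798606945 82.63747245470337 [0.94259316 0.60233594 2.74521107 2.02204321]
book [568.80059768 -82.59157367] 2.9988651555932315 [0.73180745 0.69174832 1.80802009 1.58129668]
book in jig [-95.46708046   1.0698483 ] askew -0.8151557103682648
lens [[ 731.94593995  163.51072459]
 [ 688.63631051 -173.30165596]
 [ 432.72624418 -137.59424019]
 [ 475.07328576  195.19037365]] [[ 664.37053989  -40.36356535]
 [ 648.80443096 -148.1450325 ]
 [ 473.92619849 -121.8157387 ]
 [ 488.670195    -16.08263127]]
```

View pics/ov0.png

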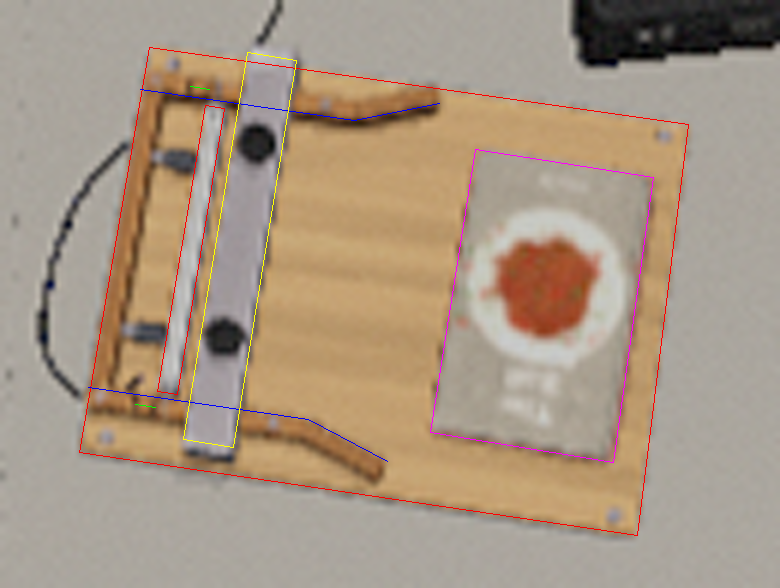

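The overlay fits the board, rails, stop bar and clamp within about 2 mm. The book is at jig (-95, 1) and about 1° askew. Next I work out the approach with spread fingers.

```bash
cat > go.py <<'E'
from h import *
JT=np.array([582.1,11.95]); JA=1.4423
def rot(a): return np.array([[np.cos(a),-np.sin(a)],[np.sin(a),np.cos(a)]])
def tgt(jx,jy,z,da=0,flip=False):
    o=bot.get_obs(); R0=R.from_rotvec(o['tool_rot']); a=JA+da+(np.pi if flip else 0)
    x=np.array([np.cos(a),np.sin(a),0]); zz=np.array([0,0,-1.]); Rt=R.from_matrix(np.c_[x,np.cross(zz,x),zz])
    P=np.r_[JT+rot(JA)@[jx,jy],z]
    print('t',o['t'],'shift',R0.inv().apply(P-o['position']).round(1),'turn',(R0.inv()*Rt).as_rotvec().round(4))
def now():
    o=bot.get_obs(); p=o['position']; R0=R.from_rotvec(o['tool_rot']).as_matrix()
    print('t',round(o['t'],2),'jig',((p[:2]-JT)@rot(JA)).round(1),'z',p[2].round(1),'xang',round(np.arctan2(R0[1,0],R0[0,0])-JA,3),'F jig',(o['wrist_force'][:2]@rot(JA)).round(2),o['wrist_force'][2].round(2),'M',o['moment'].round(2),'op',round(o['opening'],2),'j6',o['joints'][5].round(2))
E
python3 - <<'E'
from go import *
now(); tgt(-177,0,150); tgt(-177,0,150,0,True)
print(p2w('top0',[(435,209),(433,177),(211,181)],20))
E
```

```text
t 0.1 jig [441.4 422.1] z 230.7 xang 1.287 F jig [ 0.86 -0.67] 0.67 M [0.02 0.01 0.02] op 1.01 j6 1.42
t 0.1 shift [-578.2 -475.7   81.2] turn [-1.2000e-03  6.0000e-04  1.2875e+00]
t 0.1 shift [-578.2 -475.7   81.2] turn [-7.0000e-04 -1.2000e-03 -1.8541e+00]
[[ 525.17710351 -354.49154788   20.        ]
 [ 645.32003039 -351.589595     20.        ]
 [ 613.1445816   466.34812125   20.        ]]
```

```bash
python3 -m pendant '{"rows": [[[1,-45,-37,5,0,0,0.1],[1,-90,-74,10,0,0,0.2],[1,-135,-111,15,0,0,0.3],[1,-180,-148,20,0,0,0.4],[1,-225,-185,25,0,0,0.5],[1,-270,-222,30,0,0,0.6],[1,-315,-259,35,0,0,0.7],[1,-350,-288,40,0,0,0.78]]]}' 40
python3 -c "
from go import *
now(); tgt(-177,0,110)"
```

```text
t: 1.1
position: [426.2, 97.9, 191.0]
tool_rot: [-1.769, -2.596, 0.0]
wrist_force: [-0.2, 0.6, -1.4]
opening: 1.002
gripper_force: 0.0
t 1.1 jig [ 65.3 165.7] z 191.0 xang 0.503 F jig [0.53 0.27] -1.44 M [-0.01  0.04  0.02] op 1.0 j6 1.23
t 1.1 shift [-292.1   28.2   81. ] turn [-1.000e-04  1.000e-04  5.034e-01]
```

```bash
python3 -m pendant '{"rows": [[[1,-45,4,5,0,0,0.08],[1,-90,8,10,0,0,0.16],[1,-135,13,20,0,0,0.24],[1,-180,17,30,0,0,0.32],[1,-225,22,40,0,0,0.4],[1,-270,26,60,0,0,0.47],[1,-292,28,81,0,0,0.503],[1,-292,28,81,0,0,0.503]]]}'
python3 -c "
from go import *
grab('scene','scene1')
now(); tgt(-177,0,6)"
```

```text
t: 2.1
position: [559.0, -161.8, 108.1]
tool_rot: [-2.354, -2.075, 0.003]
wrist_force: [-0.5, -0.0, -0.6]
opening: 1.0
gripper_force: 0.0
t 2.15 jig [-174.4    0.8] z 109.3 xang 0.004 F jig [-0.58  0.39] 0.11 M [ 0.03 -0.02  0.03] op 0.99 j6 1.27
t 2.15 shift [ -2.7   1.  103.3] turn [-0.0025 -0.0009  0.004 ]
```

View pics/scene1.png

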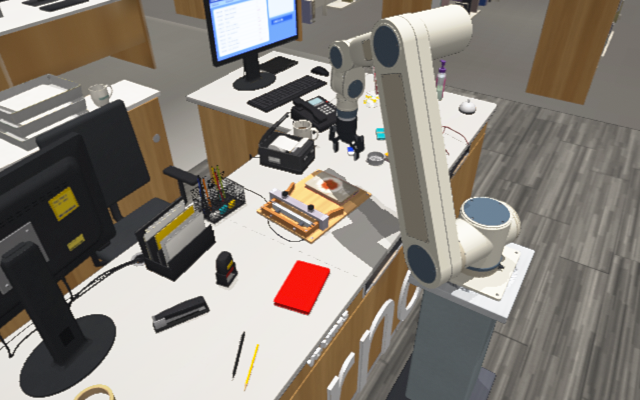

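The gripper (345,135) hangs open behind the book (330,185), clear of the tin at (376,157). Descend.

```bash
python3 -m pendant '{"rows": [[[1,-3,1,25,0,0,0.004],[1,-3,1,50,0,0,0.004],[1,-3,1,70,0,0,0.004],[1,-3,1,85,0,0,0.004],[1,-3,1,95,0,0,0.004],[1,-3,1,103,0,0,0.004],[1,-3,1,103,0,0,0.004]]]}'
python3 -c "
from go import *
grab('scene','scene2')
i=cv2.imread('pics/scene2.png')[110:250,240:420];cv2.imwrite('pics/c2.png',cv2.resize(i,None,fx=4,fy=4,interpolation=cv2.INTER_CUBIC))
now()"
```

```text
t: 3.02
position: [560.2, -163.9, 7.1]
tool_rot: [-2.359, -2.075, 0.0]
wrist_force: [0.1, -0.2, 0.5]
opening: 0.998
gripper_force: 0.0
t 3.08 jig [-177.3   -1. ] z 7.4 xang 0.001 F jig [0.51 0.23] 0.35 M [-0.05  0.    0.01] op 1.0 j6 1.27
```

View pics/c2.png

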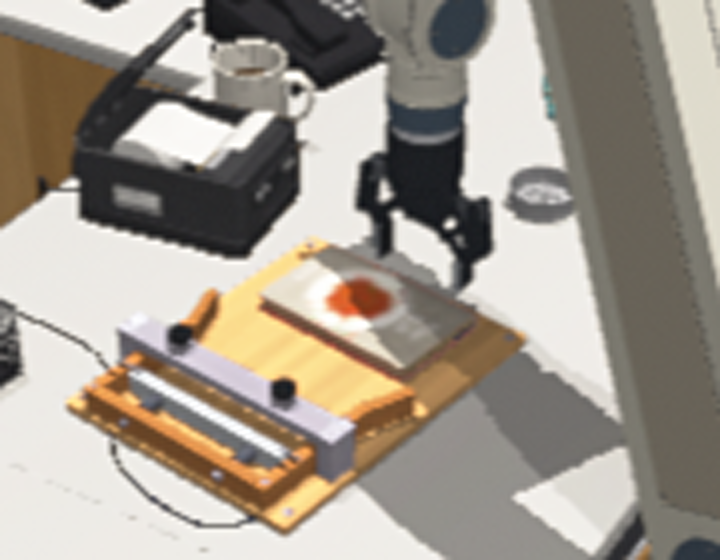

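```bash
python3 -m pendant '{"rows": [[[1,5,-1,0,0,0,0],[1,10,-1,0,0,0,0],[1,15,-1,0,0,0,0],[1,22,-1,0,0,0,0],[1,30,-1,0,0,0,0],[1,38,-1,0,0,0,0],[1,44,-1,0,0,0,0],[1,48,-1,0,0,0,0]]]}'
python3 -c "
from go import *
now();grab('top','top3')
i=cv2.imread('pics/top3.png')[145:243,270:400];cv2.imwrite('pics/c3.png',cv2.resize(i,None,fx=6,fy=6,interpolation=cv2.INTER_CUBIC))"
```

```text
t: 4.08
position: [565.6, -116.0, 7.4]
tool_rot: [2.358, 2.075, -0.0]
wrist_force: [-0.4, -4.0, 2.4]
opening: 0.998
gripper_force: 1.8
t 4.08 jig [-129.   -0.] z 7.4 xang 0.001 F jig [-3.98 -0.09] 2.45 M [-0.64  0.06  0.01] op 1.0 j6 1.35
```

View pics/c3.png

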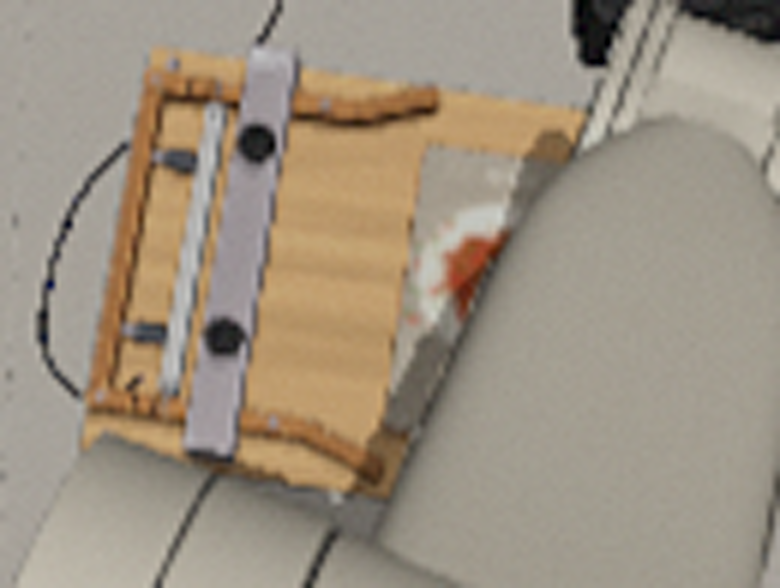

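The book follows, its spine-side corner now at crop (427,146); the arm hides the other end. I'll compute that corner in the jig frame.

```bash
python3 -c "
from go import *
c=lambda L:[(270+(u+.5)/6-.5,145+(v+.5)/6-.5) for u,v in L]
print((p2w('top0',c([(476,150),(433,432),(427,146),(408,280),(386,428)]),30)[:,:2]-JT)@rot(JA))
from go import now; now()
i=cv2.imread('pics/top3.png')
g=cv2.GaussianBlur(i,(3,3),0).astype(int)
for r in range(172,212,4):
    print(r,[tuple(int(v) for v in i[r,k,[0,2]]) for k in range(330,345)])
"
```

```text
[[-41.33988188 -88.29589469]
 [-39.77389844  89.06735587]
 [-11.26935446 -86.35320891]
 [-11.73759126  -1.07167708]
 [-11.6415893   90.84186156]]
t 4.12 jig [-1.286e+02  1.000e-01] z 7.4 xang 0.001 F jig [-1.19 -0.71] 1.37 M [-0.22 -0.07 -0.03] op 1.0 j6 1.35
172 [(109, 189), (109, 188), (105, 184), (108, 185), (109, 189), (111, 191), (107, 187), (109, 188), (106, 186), (102, 186), (122, 161), (138, 160), (138, 160), (138, 159), (143, 165)]
176 [(113, 192), (109, 191), (107, 190), (107, 189), (108, 190), (109, 191), (108, 189), (110, 191), (113, 194), (106, 177), (135, 162), (138, 160), (141, 163), (140, 165), (139, 162)]
180 [(101, 182), (105, 184), (106, 187), (106, 186), (105, 185), (107, 187), (105, 186), (110, 191), (102, 186), (135, 168), (142, 165), (142, 165), (143, 166), (143, 166), (147, 168)]
184 [(106, 186), (105, 184), (106, 186), (103, 185), (108, 186), (107, 185), (106, 185), (103, 185), (101, 147), (134, 163), (146, 169), (147, 173), (141, 170), (164, 190), (184, 195)]
188 [(107, 188), (110, 191), (111, 192), (113, 193), (109, 191), (112, 194), (113, 194), (107, 191),
[... 282 characters left out ...]
), (111, 192), (113, 194), (111, 192), (112, 193), (111, 193), (102, 176), (117, 147), (126, 151), (141, 163), (172, 188), (184, 196), (178, 190), (161, 176), (124, 138)]
200 [(99, 178), (98, 176), (99, 177), (98, 178), (94, 176), (92, 173), (129, 158), (142, 164), (141, 163), (144, 167), (125, 147), (115, 137), (98, 114), (110, 122), (116, 127)]
204 [(103, 182), (104, 185), (106, 185), (103, 184), (103, 186), (102, 149), (140, 163), (147, 169), (135, 155), (89, 107), (85, 101), (84, 102), (89, 102), (82, 98), (88, 104)]
208 [(110, 191), (109, 188), (106, 187), (109, 189), (109, 188), (137, 167), (126, 148), (91, 109), (83, 100), (82, 100), (80, 99), (87, 104), (91, 108), (72, 85), (85, 98)]
```

The book is square and about 2 mm off the middle. Push on, bearing slightly towards -y.

```bash
python3 -m pendant '{"rows": [[[1,8,0,0,0,0,0],[1,18,0.5,0,0,0,0],[1,28,1,0,0,0,0],[1,38,1,0,0,0,0],[1,48,1.5,0,0,0,0],[1,58,2,0,0,0,0],[1,67,2,0,0,0,0],[1,73,2,0,0,0,0]]]}'
python3 -c "
from go import *
now();grab('scene','scene4')"
python3 -m pendant '{"rows": [[[1,6,0,0,0,0,0],[1,12,0,0,0,0,0],[1,18,0,0,0,0,0],[1,24,0,0,0,0,0],[1,29,0,0,0,0,0],[1,32,0,0,0,0,0]]]}'
python3 -c "
from go import *
now();grab('top','top5')
i=cv2.imread('pics/top5.png')[145:243,270:400];a=cv2.resize(i,None,fx=3.8,fy=3.8,interpolation=cv2.INTER_CUBIC)
grab('scene','scene5')
i=cv2.imread('pics/scene5.png')[155:252,245:380];b=cv2.resize(i,None,fx=5.5,fy=5.5,interpolation=cv2.INTER_CUBIC)[:,:]
a=cv2.resize(a,(395,298));b=cv2.resize(b,(405,298))
cv2.imwrite('pics/c5.png',np.hstack([a,b]))"
```

```text
t: 5.12
position: [576.7, -43.5, 7.2]
tool_rot: [-2.359, -2.075, 0.0]
wrist_force: [-0.0, -3.4, 3.2]
opening: 0.998
gripper_force: 1.8
t 5.12 jig [-55.7  -1.8] z 7.2 xang 0.001 F jig [-3.36 -0.4 ] 3.23 M [-0.68  0.12 -0.03] op 1.0 j6 1.48
t: 5.92
position: [580.7, -11.9, 7.2]
tool_rot: [-2.358, -2.075, 0.0]
wrist_force: [0.4, -2.6, -1.1]
opening: 0.998
gripper_force: 0.9
t 5.92 jig [-23.8  -1.7] z 7.2 xang 0.001 F jig [-2.51 -0.77] -1.06 M [-0.4   0.    0.03] op 1.0 j6 1.53
```

View pics/c5.png

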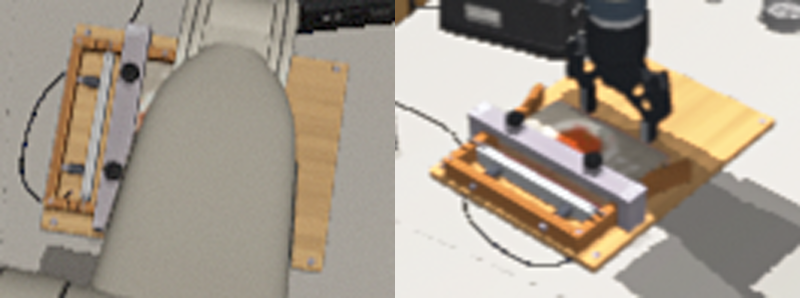

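The spine has gone under the clamp bar and the book sits square between the rails in the right-hand view, around (590,135), with the fingers behind it at (585,105) and (648,130). Continue slowly.

```bash
python3 -m pendant '{"rows": [[[1,3,0,0,0,0,0],[1,6,0,0,0,0,0],[1,9,0,0,0,0,0],[1,12,0,0,0,0,0],[1,14,0,0,0,0,0],[1,15.5,0,0,0,0,0],[1,15.5,0,0,0,0,0],[1,15.5,0,0,0,0,0]]]}'
python3 -c "
from go import *
now()"
python3 -m pendant '{"rows": [[[1,1,0,0,0,0,0],[1,2,0,0,0,0,0],[1,3,0,0,0,0,0],[1,4,0,0,0,0,0],[1,5,0,0,0,0,0],[1,6,0,0,0,0,0],[1,6,0,0,0,0,0],[1,6,0,0,0,0,0]]]}'
python3 -c "
from go import *
now()"
```

```text
t: 7.02
position: [582.9, 3.1, 7.4]
tool_rot: [2.359, 2.075, 0.001]
wrist_force: [-0.6, -0.7, -0.6]
opening: 0.998
gripper_force: 0.0
t 7.03 jig [-8.7 -1.9] z 7.4 xang 0.001 F jig [-0.76  0.52] -0.6 M [-0.    0.03 -0.02] op 1.0 j6 1.56
t: 8.02
position: [583.4, 8.3, 7.4]
tool_rot: [2.359, 2.073, -0.002]
wrist_force: [-1.6, -5.5, 0.8]
opening: 0.998
gripper_force: 2.9
t 8.03 jig [-3.4 -1.8] z 7.4 xang -0.0 F jig [-5.69  0.84] 0.82 M [-1.05  0.31 -0.2 ] op 1.0 j6 1.57
```

```bash
python3 -m pendant '{"rows": [[[1,1,0,0,0,0,0],[1,2,0,0,0,0,0],[1,3,0,0,0,0,0],[1,4,0,0,0,0,0],[1,5,0,0,0,0,0],[1,5,0,0,0,0,0],[1,5,0,0,0,0,0]]]}'
python3 -c "
from go import *
now()"
python3 -m pendant '{"rows": [[[1,0.8,0,0,0,0,0],[1,1.6,0,0,0,0,0],[1,2.4,0,0,0,0,0],[1,3,0,0,0,0,0],[1,3,0,0,0,0,0],[1,3,0,0,0,0,0]]]}'
python3 -c "
from go import *
now();grab('top','top6');grab('scene','scene6')
a=cv2.imread('pics/top6.png')[148:218,278:325];a=cv2.resize(a,(390,581),interpolation=cv2.INTER_CUBIC)
b=cv2.imread('pics/scene6.png')[178:245,255:345];b=cv2.resize(b,(400,298),interpolation=cv2.INTER_CUBIC)
b=cv2.copyMakeBorder(b,0,283,0,0,cv2.BORDER_CONSTANT)
cv2.imwrite('pics/c6.png',np.hstack([a,b]))
for n,(x0,y0,sx,sy) in {'top6':(278,148,390/47,8.3)}.items():
  for m in (126,121,132,138):
    for y in(-97,97):
      P=np.r_[JT+rot(JA)@[m,y],38]; q=w2p(n,P)[0]; print(m,y,q.round(1),((q[0]-x0+.5)*sx,(q[1]-y0+.5)*sy))
"
```

```text
t: 8.9
position: [583.9, 12.8, 7.4]
tool_rot: [2.359, 2.072, -0.003]
wrist_force: [-3.3, -7.5, 3.2]
opening: 1.003
gripper_force: 4.2
t 8.9 jig [ 1.1 -1.6] z 7.4 xang -0.001 F jig [-7.82  2.3 ] 3.2 M [-1.54  0.4  -0.3 ] op 1.0 j6 1.58
t: 9.65
position: [584.1, 15.4, 7.4]
tool_rot: [2.36, 2.072, -0.004]
wrist_force: [-3.5, -9.6, 2.8]
opening: 0.995
gripper_force: 5.0
t 9.65 jig [ 3.7 -1.6] z 7.4 xang -0.001 F jig [-9.93  2.25] 2.8 M [-1.82  0.52 -0.37] op 0.99 j6 1.58
126 -97 [304.3 160.2] (np.float64(222.11470767932647), np.float64(105.3783741504404))
126 97 [295.6 211.6] (np.float64(150.2883232877604), np.float64(531.8889882937489))
121 -97 [305.6 160.4] (np.float64(233.26084814287853), np.float64(106.98598906240736))
121 97 [297.  211.8] (np.float64(161.74277785643358), np.float64(533.5868834287949))
132 -97 [302.7 160. ] (np.float64(208.74233912398103), np.float64(103.4496689481166))
132 97 [294.  211.3] (np.float64(136.54614813128143), np.float64(529.851984069476))
138 -97 [301.  159.7] (np.float64(195.37324216260757), np.float64(101.52143560986687))
138 97 [292.3 211.1] (np.float64(122.80743027952346), np.float64(527.8154923218841))
```

View pics/c6.png

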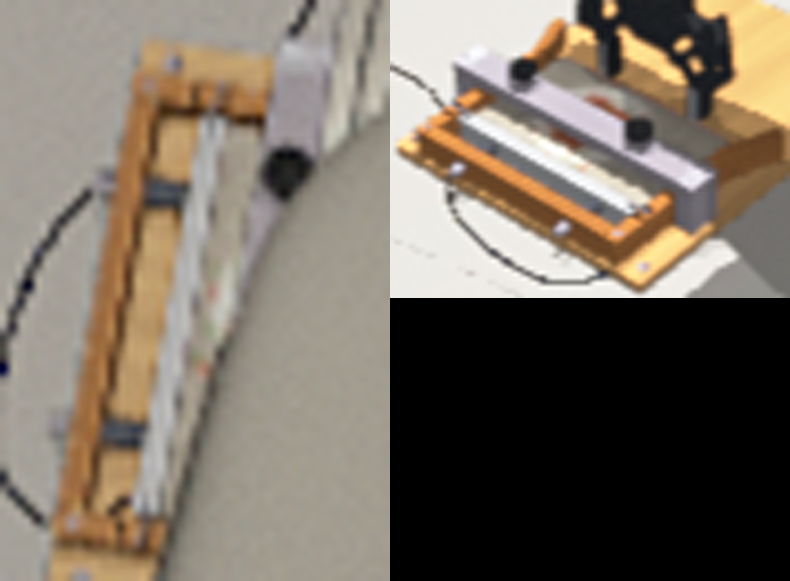

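The bar's pointers sit between the marks: the near end is at about (140,525) between predicted 123 and 150, and the bar has clearly moved in from rest. Force and position both suggest about 10 mm of travel. Hold for over three seconds.

```bash
for k in 1 2 3 4; do python3 -m pendant '{"rows": [[[1,0,0,0,0,0,0],[1,0,0,0,0,0,0],[1,0,0,0,0,0,0],[1,0,0,0,0,0,0],[1,0,0,0,0,0,0],[1,0,0,0,0,0,0],[1,0,0,0,0,0,0],[1,0,0,0,0,0,0]]]}' >/dev/null; python3 -c "
from go import *
now()"; done
python3 -c "
from go import *
grab('top','top7');grab('scene','scene7')
a=cv2.imread('pics/top0.png')[150:225,278:325];a=cv2.resize(a,(370,590),interpolation=cv2.INTER_CUBIC)
b=cv2.imread('pics/top7.png')[150:225,278:325];b=cv2.resize(b,(370,590),interpolation=cv2.INTER_CUBIC)
cv2.imwrite('pics/c7.png',np.hstack([a,b]))"
```

```text
t 10.75 jig [ 3.7 -1.6] z 7.4 xang -0.001 F jig [-10.61   1.65] 3.14 M [-1.83  0.52 -0.38] op 1.01 j6 1.58
t 11.75 jig [ 3.7 -1.6] z 7.4 xang -0.001 F jig [-9.94  2.54] 2.17 M [-1.88  0.5  -0.4 ] op 1.0 j6 1.58
t 12.75 jig [ 3.7 -1.6] z 7.4 xang -0.001 F jig [-9.12  2.23] 2.32 M [-1.85  0.51 -0.39] op 1.0 j6 1.58
t 13.75 jig [ 3.7 -1.6] z 7.4 xang -0.001 F jig [-9.74  1.91] 2.1 M [-1.87  0.53 -0.37] op 0.99 j6 1.58
```

View pics/c7.png

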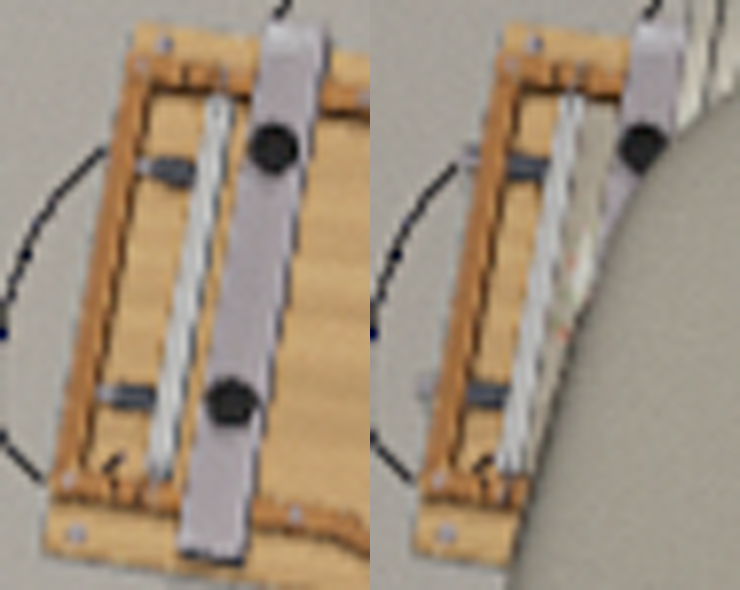

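Compared with the rest picture, the bar at (195,130) and (148,440) in the right half has moved 15–20 crop pixels, about 7–10 mm. That agrees with the steady 9.7 N push and the tool position, so I hand in.

```bash
python3 -c "
from rig import bot
print(bot.hand_in())"
```

```text
the job is handed in; nothing more can be done
None
```

The job is handed in with the arm still pushing the book against the stop bar: the push held steady at about 10 N for 4 s, and I estimate the bar is pressed in 8–10 mm, between the marks; the hand-in gave no verdict.

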